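# Load a heat press's sprung guide column and hold it down on its stop

### The arm

A 7-joint arm with a two-finger parallel gripper is mounted at the origin on the work surface. World frame = base frame: x ahead of the robot, y to its left, z up, the work surface at z = 0. Lengths are in m, angles in degrees, forces in N, time in s.
With the tool pointing down it reaches from about 0.425 to 0.95 m from the base axis. Payload 4.7 kg.
Tool frame: the origin (TCP) lies where the fingers leave the gripper's body, on its centre line; the fingertips stand 73 mm ahead of it and the grasp point (between the pads) lies 54 mm ahead of it; z points along the fingers, x is the direction in which the jaws open and shut, and the axes are right-handed (so a half turn about z gives the same grasp; the last joint's range is limited). The gripper opens to 85 mm and grips with 20 to 120 N. Pads are 22 mm wide; open, the fingers measure 114 mm over their backs; the gripper's body (76 mm by 85 mm) begins 54 mm behind the grasp point. The pads swing forward as they close: fully open they stand 13 mm farther back than shut.
Start: joints at [-71.213, 26.849, -2.785, 87.806, 1.381, 65.374, -4.715], TCP at [0.236, 0.633, 0.304] pointing down, gripper open.
Joint ranges: [-148.3, 148.3], [-19.14, 114.17], [-79.39, 73.82], [5.75, 140.21], [-59.74, 239.74], [12.07, 113.84], [-152.46, 152.46]. Speed limits (degrees/s): [147.25, 147.25, 180, 180, 180, 180, 180].

### API

Orientations are given as [roll, pitch, yaw] about the fixed x, y, z axes, in that order (R = Rz(yaw) Ry(pitch) Rx(roll)).
In Python, from bench import arm, imaging, job_done, models gives the robot as it stands.
- The arm moves only by the tool apply_moves, never from a script. Its argument "targets" is a list of rows, each a list of 6 numbers: the shift along the tool's x, y, z in cm, then the turn, a rotation vector about the tool's x, y, z in rad. In form: [[x, y, z, wx, wy, wz], ...]. A call has 1 to 8 rows; each row shifts and turns the commanded pose from where the row before left it, along the tool's axes as they then stand; what a row does not reach is not made up. A row lasts 1/8 s, in which the tool goes at most 62.5 mm and 10.7 degrees, less where a joint would pass 70% of its speed; a pose out of reach is approached as far as the arm can. A call is refused whole if a number of a shift passes 6.25 or a number of a turn 0.188, either way. A call with a gripper value outside its range is refused whole. "gripper" is the closure, from 0 (fully open) to 1 (shut), set as the call begins (left out, the last holds). The fingers move at their own pace and stop on an object; "newtons" is the grip in N (left out, the last holds). Time passes only in rows, so rows that do not move let the fingers close. It gives the time, the measured TCP pose, the force and the opening at its end, in the units of the state.
- arm.state(): the state, without advancing time (a new reading comes with each control period).
- imaging.read_camera(name): name is "scene" or "top" or "wrist"; returns a dict with "color" (420x560x3 uint8, blue, green, red), "range_z" (420x560 float32, m along the optical axis (not along the pixel's ray), 0 where there is no reading), "vertical_fov" (degrees; the focal length in pixels is half the picture's height over the tangent of half this angle, whatever the lens; pixels are square), "cx", "cy" (the principal point, pixels), "xyz" and "rotation" of the camera in the world. Camera axes: x right, y up, looking along -z (the intrinsics and any distortion apply to the point x, -y, -z); pixel columns grow to the right and rows downward; lengths in m; the calibration is good to about 2 mm. A picture is of the moment at which its call begins.
- job_done(): hands the job in, once; it reports no verdict.
Trained networks look in the newest picture that a camera, given by its name, has taken for a name from the list of things; names that differ only in an ending like _2 or _b are one class to them, and where a whole thing is asked for, a point or a joint stands for the part that bears it (a point fixed in the world has none). Each returns a list of dicts, best first, with "score" (0 to 1); they miss things now and then, are a little off and sometimes report something else, mostly with a low value. They report only what shows in the picture. A call takes as long as a camera call. They do not tell look-alikes from the thing itself.
- models.spot_in(thing, camera): "centre" ([column, row] as shares, 0 to 1, of the picture: columns of its width, rows of its height, amid what is visible of it).
- models.trace(thing, camera): "mask" (420x560 bool, what is visible of it) and "centre" ([column, row] as shares, 0 to 1, of the picture: columns of its width, rows of its height, amid what is visible of it).
- models.landmark_of(thing, camera): "centre" ([column, row] as shares, 0 to 1, of the picture: columns of its width, rows of its height: a listed point, or the origin of a listed thing).
The state is a dict: "time": time; "q": joint angles; "qvel": joint speeds; "joint_efforts": joint torques, N m; "tcp_pos": TCP position; "tool_rot": TCP orientation; "ft_force": force on the tool from outside, world axes, zero at the start; "moment": the same for the moment, N m; "gripper_width": finger opening in m.
Only numpy, scipy, OpenCV 4.12 (cv2) and the standard library are available. Lean on these libraries where they do the work, as an engineer would, in place of code of your own. Each camera call takes 0.05 s, during which the arm holds its last target.

### The job

Refit the heat press's sprung guide column: thread the brass bush down the steel post until it sits on the black spring seat and let go of it, then thread the blue collar on top of it. With the collar in the gripper, press the stack steadily down against the spring until the seat meets its hard stop, without ramming it, and finish while still holding it pressed there, so that a workmate can fit the clip. Leave everything else on the table where it is.

Things in the scene. Friction and masses are not known exactly. Their poses are not given: they have to be found in the camera images.
- bush_mid (a point): Centre (half-way up, on the axis) of the loose brass bush: a plain ring standing upright, 40 mm outside diameter, 22 mm bore right through, 30 mm tall, about 0.22 kg; both ends alike. z is its axis.
- collar_mid (a point): Centre (half-way up, on the axis) of the loose blue collar: a plain ring standing upright, 44 mm outside diameter, 22 mm bore right through, 50 mm tall, about 0.16 kg; both ends alike. z is its axis.
- post_tip (a point): Top of the steel guide post of the fixed sprung column, on its vertical axis, 120 mm above the table. The post is 16 mm in diameter; its top 14 mm taper to 6 mm. It stands on a fixed dark-red round foot, 130 mm in diameter and 12 mm high.
- carrier_top (a point): Centre of the top face of the black round spring seat (64 mm diameter, 10 mm thick) that slides up and down the post on a coil spring; the post passes through it. 66 mm above the table when free, 50 mm when pushed down to its hard stop. The bush rests on this face and the collar on the bush (bush 66 to 96 mm, collar 96 to 146 mm above the table before pressing).
- carrier (a joint): How far the spring seat is pushed down, in m: 0 free, 0.016 at the hard stop. The spring pushes up with 6 N at 0, rising evenly to 14 N at the stop, so the rings' weight alone does not move it.
- mug: Bystander, not to be disturbed: white ceramic mug, 82 mm wide, 95 mm tall. Origin at its underside.
- bottle: Bystander, not to be disturbed: clear bottle with orange cap, 60 mm wide, 170 mm tall. Origin at its underside.
- tape: Bystander, not to be disturbed: green roll of tape lying flat, 80 mm outside, 56 mm hole, 24 mm tall. Origin at its underside.
- screwdriver: Bystander, not to be disturbed: screwdriver lying on the table. Origin at its underside.
- washer: Bystander, not to be disturbed: flat dark scrap washer, 64 mm outside, 28 mm hole, 6 mm thick, not part of the column. Origin at its underside.
- tile: Bystander, not to be disturbed: white ceramic tile 100 x 100 x 9 mm. Origin at its underside.
- wrench: Bystander, not to be disturbed: steel wrench lying on the table, 170 mm long. Origin at its underside.
- jar: Bystander, not to be disturbed: small glass jar with steel lid, 44 mm wide, 50 mm tall. Origin at its underside.
Things that resemble listed ones, but are neither listed nor needed, are in the scene too. Leave any pink or purple look-alike of the part that bears bush_mid alone.

How it is judged:
By the outcome, as a careful person would: the job done as asked, in the order asked, and still so for the second after the job is handed in, while the arm keeps its last pose, push and grip.
It also fails if it takes over 58 s, if anything falls off the work surface, if the arm or the gripper's body presses on something with over 40 N, if the wrist force passes 120 N, or if a joint passes its speed limit or range.

## Working session

There is one attempt and no reset: what is moved stays moved. The work goes in short steps, Python scripts to look and compute and a tool call to move; the robot and the scene stay as the last step left them, time stands still between calls to the robot, and variables do not carry over. Pictures are saved under pics/ and viewed, and the job is handed in when it is done.

Besides the shell and the picture viewer there is one more tool, called after "Emit:" as name(argument=value, ...), one argument or row to a line, values as JSON. apply_moves: Moves the arm, as the interface text tells. Its arguments: {"type":"object","properties":{"targets":{"type":"array"},"gripper":{"type":"number"},"newtons":{"type":"number"}},"required":["targets"]}

```bash
mkdir -p pics; cat > h.py <<'E'
import numpy as np, cv2
from bench import arm, imaging, models
def K(d):
    f=210/np.tan(np.radians(d["vertical_fov"])/2); return f,d["cx"],d["cy"]
def cloud(d):
    f,cx,cy=K(d); z=d["range_z"]; v,u=np.mgrid[0:420,0:560]
    P=np.stack([(u-cx)/f*z,-(v-cy)/f*z,-z],-1)
    return P@np.array(d["rotation"]).T+np.array(d["xyz"])
def save(d,n): cv2.imwrite("pics/"+n,d["color"])
E
python3 - <<'E'
from h import *
s=arm.state(); print(s)
for c in ["scene","top","wrist"]:
    d=imaging.read_camera(c); save(d,c+"1.png"); print(c,[ (k,np.round(v,3).tolist() if not isinstance(v,str) else v) for k,v in d.items() if k not in("color","range_z")])
    np.savez("/tmp/"+c+"1.npz",**d)
    P=cloud(d)
    for t in ["bush_mid","collar_mid","post_tip","carrier_top"]:
        for r in models.landmark_of(t,c)[:4]:
            u,v=r["centre"][0]*560,r["centre"][1]*420
            iu,iv=int(min(559,max(0,u))),int(min(419,max(0,v)))
            print(c,t,round(r["score"],2),round(u),round(v),P[iv,iu].round(3))
E
```

```text
{'time': 0.0, 'q': array([-71.21301808,  26.89843458,  -2.78278442,  87.87701612,
         1.3810093 ,  65.37335891,  -4.71568079]), 'qvel': array([-0.03928823, -0.07670242,  0.06560143, -0.0867168 , -0.05559126,
        0.04986097, -0.04267952]), 'joint_efforts': array([ 3.49115790e-04, -5.10317767e+01, -4.64873482e-02, -2.37713134e+01,
        1.06546754e-02,  7.60552852e-03, -3.00120377e-06]), 'tcp_pos': array([0.23559951, 0.63206005, 0.30282358]), 'tool_rot': array([1.79994868e+02, 1.15139473e-01, 6.95575376e+01]), 'ft_force': array([ 0.18280953, -0.51139084,  0.51695527]), 'moment': array([-0.05544578,  0.0230743 , -0.0298893 ]), 'gripper_width': 0.08566546693254964}
scene [('vertical_fov', 53.483), ('cx', 280.508), ('cy', 205.225), ('xyz', [1.169, 0.4, 1.008]), ('rotation', [37.957, -0.771, 125.272])]Traceback (most recent call last):
  File "<stdin>", line 6, in <module>
  File "h.py", line 8, in cloud
    return P@np.array(d["rotation"]).T+np.array(d["xyz"])
           ~~~~~~~~~~~~~~~~~~~~~~~~~~~^~~~~~~~~~~~~~~~~~~
ValueError: operands could not be broadcast together with shapes (420,560) (3,)
```

```bash
sed -i 's/np.array(d\["rotation"\]).T/RR(d).T/' h.py; cat >> h.py <<'E'
from scipy.spatial.transform import Rotation as Ro
def RR(d): return Ro.from_euler("xyz",d["rotation"],degrees=True).as_matrix()
def proj(d,p):
    f,cx,cy=K(d); q=(np.atleast_2d(p)-np.array(d["xyz"]))@RR(d)
    return np.c_[cx+f*q[:,0]/-q[:,2],cy-f*q[:,1]/-q[:,2]]
E
python3 - <<'E'
from h import *
for c in ["scene","top","wrist"]:
    d=imaging.read_camera(c); save(d,c+"1.png"); print(c,[ (k,np.round(v,3).tolist() if not isinstance(v,str) else v) for k,v in d.items() if k not in("color","range_z")])
    np.savez("/tmp/"+c+"1.npz",**d)
    P=cloud(d)
    for t in ["bush_mid","collar_mid","post_tip","carrier_top"]:
        for r in models.landmark_of(t,c)[:4]:
            u,v=r["centre"][0]*560,r["centre"][1]*420
            iu,iv=int(min(559,max(0,u))),int(min(419,max(0,v)))
            print(c,t,round(r["score"],2),round(u),round(v),P[iv,iu].round(3))
E
```

```text
scene [('vertical_fov', 53.483), ('cx', 280.508), ('cy', 205.225), ('xyz', [1.169, 0.4, 1.008]), ('rotation', [37.957, -0.771, 125.272])]
scene bush_mid 0.77 388 252 [0.497 0.301 0.025]
scene bush_mid 0.57 329 245 [0.563 0.152 0.009]
scene bush_mid 0.47 360 250 [0.537 0.234 0.031]
scene bush_mid 0.44 350 227 [0.487 0.173 0.032]
scene collar_mid 0.62 232 170 [ 0.524 -0.23   0.049]
scene post_tip 0.95 285 206 [ 0.509 -0.033 -0.006]
scene post_tip 0.33 454 304 [0.531 0.507 0.014]
scene carrier_top 0.72 288 216 [0.593 0.033 0.09 ]
top [('vertical_fov', 51.747), ('cx', 276.406), ('cy', 207.922), ('xyz', [0.418, 0.017, 1.377]), ('rotation', [7.379, -0.559, -89.462])]
top bush_mid 0.64 227 217 [0.568 0.163 0.002]
top bush_mid 0.64 268 153 [0.775 0.034 0.006]
top bush_mid 0.52 205 230 [0.526 0.232 0.   ]
top bush_mid 0.5 180 244 [0.481 0.313 0.   ]
top collar_mid 0.63 358 235 [ 0.511 -0.242  0.051]
top carrier_top 0.22 201 228 [0.528 0.242 0.018]
wrist [('vertical_fov', 60.781), ('cx', 282.304), ('cy', 211.529), ('xyz', [0.17, 0.657, 0.373]), ('rotation', [-16.064, -0.0, 69.577])]
```

View pics/scene1.png

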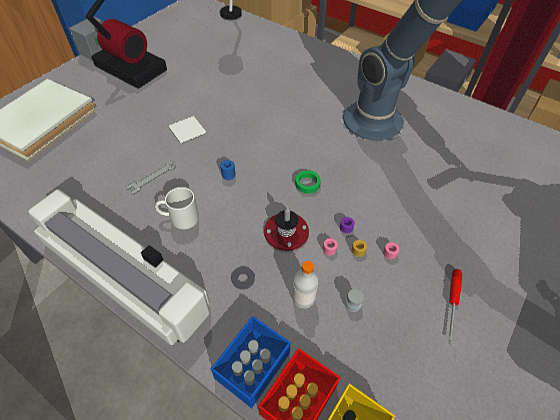

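View pics/top1.png

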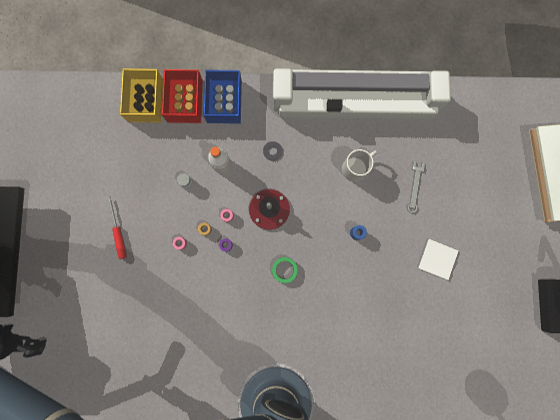

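View pics/wrist1.png

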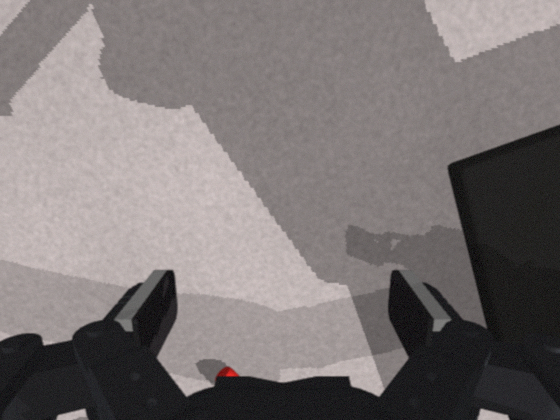

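Scene picture: rings at (330,246) pink, (391,250) pink, (347,225) purple and (359,248) brass. Only the one at (359,248) is brass-coloured, so it is the bush. The collar is at (228,169), the column at (286,228). I'll confirm with a crop and measure.

```bash
python3 - <<'E'
from h import *
L=lambda c:dict(np.load(f"/tmp/{c}1.npz"))
S=L("scene");T=L("top")
a=cv2.resize(S["color"][200:275,300:420],(800,500),interpolation=cv2.INTER_CUBIC)
cv2.imwrite("pics/crop1.png",a)
for n,d in (("scene",S),("top",T)):
    P=cloud(d)
    hsv=cv2.cvtColor(d["color"],cv2.COLOR_BGR2HSV)
    def rep(name,xy,r,zlo,zhi,m=None):
        k=(np.hypot(P[...,0]-xy[0],P[...,1]-xy[1])<r)&(P[...,2]>zlo)&(P[...,2]<zhi)
        if m is not None:k&=m
        Q=P[k]
        if len(Q)<5: print(n,name,len(Q));return
        print(n,name,len(Q),"mean",Q.mean(0).round(4),"min",Q.min(0).round(3),"max",Q.max(0).round(3),"circ",cv2.minEnclosingCircle(Q[:,:2].astype(np.float32)))
    rep("bush top",(0.53,0.235),0.035,0.024,0.04)
    rep("collar top",(0.52,-0.235),0.04,0.043,0.06)
    rep("post",(0.59,0.03),0.05,0.10,0.14)
    rep("seat",(0.59,0.03),0.06,0.058,0.075)
    rep("foot",(0.59,0.03),0.09,0.006,0.02)
    rep("table",(0.45,0.0),0.02,-0.1,0.1)
E
```

```text
scene bush top 114 mean [0.5266 0.2301 0.0294] min [0.507 0.211 0.024] max [0.546 0.248 0.035] circ ((0.5269873738288879, 0.22820396721363068), 0.020717427134513855)
scene collar top 106 mean [ 0.5204 -0.2499  0.0495] min [ 0.498 -0.271  0.043] max [ 0.542 -0.228  0.056] circ ((0.5192092061042786, -0.2510967254638672), 0.022915009409189224)
scene post 33 mean [0.5945 0.0285 0.1111] min [0.588 0.02  0.1  ] max [0.6   0.035 0.122] circ ((0.5942643880844116, 0.02773938700556755), 0.008077659644186497)
scene seat 305 mean [0.5966 0.0305 0.0658] min [ 0.56  -0.005  0.058] max [0.625 0.06  0.074] circ ((0.592003345489502, 0.02687215246260166), 0.033009130507707596)
scene foot 920 mean [0.6055 0.0361 0.0121] min [ 0.526 -0.037  0.006] max [0.66  0.092 0.02 ] circ ((0.5928799510002136, 0.026646550744771957), 0.06683947890996933)
scene table 136 mean [ 0.4464 -0.0015  0.0036] min [ 0.43  -0.019 -0.005] max [0.469 0.02  0.027] circ ((0.4490722417831421, 7.384594937320799e-05), 0.019681651145219803)
top bush top 96 mean [0.5263 0.2304 0.0314] min [0.508 0.212 0.025] max [0.546 0.249 0.039] circ
[... 198 characters left out ...]
0.24954494833946228), 0.021851612254977226)
top post 25 mean [0.5917 0.0284 0.1132] min [0.585 0.022 0.101] max [0.599 0.034 0.125] circ ((0.5922808647155762, 0.028291307389736176), 0.00749075785279274)
top seat 311 mean [0.5922 0.0289 0.0674] min [ 0.562 -0.002  0.059] max [0.624 0.059 0.074] circ ((0.5926693677902222, 0.02878865972161293), 0.0318647138774395)
top foot 998 mean [0.5896 0.0302 0.013 ] min [ 0.506 -0.057  0.006] max [0.679 0.118 0.02 ] circ ((0.5903176069259644, 0.030843697488307953), 0.0892634242773056)
top table 126 mean [4.501e-01 2.000e-04 4.300e-03] min [ 0.43  -0.02  -0.007] max [0.468 0.018 0.031] circ ((0.449971079826355, -3.605724123190157e-05), 0.020053045824170113)
```

View pics/crop1.png

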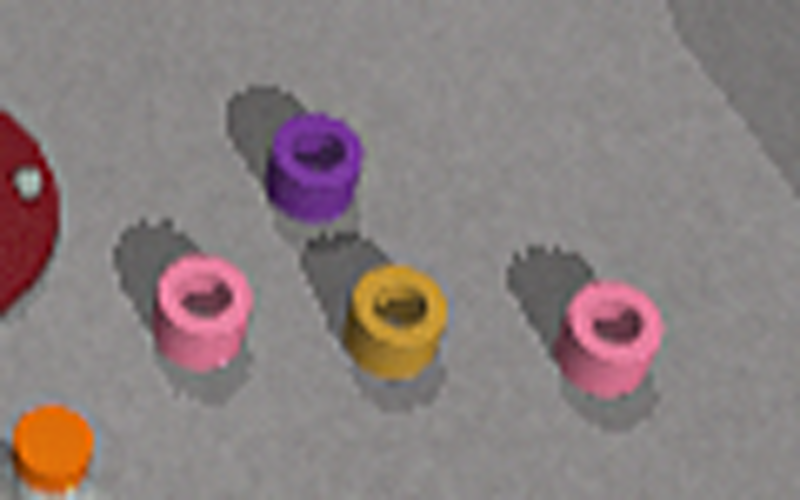

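Emit:
apply_moves(
  targets=[
    [0,0,0,0,0,0.1735],
    [0,0,0,0,0,0.1735],
    [0,0,0,0,0,0.1735],
    [0,0,0,0,0,0.1735],
    [0,0,0,0,0,0.1735],
    [0,0,0,0,0,0.1735],
    [0,0,0,0,0,0.1735],
  ],
  gripper=0,
)

```text
time: 1.68
tcp_pos: [0.2356, 0.6326, 0.304]
tool_rot: [-180.0, 0.0, -0.3]
ft_force: [-0.7, 0.8, -1.0]
gripper_width: 0.0852
```

Emit:
apply_moves(
  targets=[
    [3.3,4.5,0,0,0,0],
    [3.3,4.5,0,0,0,0],
    [3.3,4.5,0,0,0,0],
    [3.3,4.5,0,0,0,0],
    [3.3,4.5,0,0,0,0],
    [3.3,4.5,0,0,0,0],
    [3.3,4.5,0,0,0,0],
    [3.3,4.5,0,0,0,0],
  ],
)

```text
time: 2.68
tcp_pos: [0.5004, 0.271, 0.3042]
tool_rot: [-180.0, -0.0, -0.0]
ft_force: [0.6, 0.7, 0.2]
gripper_width: 0.0853
```

Emit:
apply_moves(
  targets=[
    [1.3,2.0,3,0,0,0],
    [1.35,2.05,3,0,0,0],
    [0,0,0,0,0,0],
  ],
)

```text
time: 3.05
tcp_pos: [0.5258, 0.2294, 0.2421]
tool_rot: [179.8, 0.2, -0.3]
ft_force: [-0.3, 0.8, -0.8]
gripper_width: 0.0855
```

```bash
python3 - <<'E'
from h import *
d=imaging.read_camera("wrist"); save(d,"w2.png"); s=arm.state(); print(s["tcp_pos"],d["xyz"],d["rotation"])
P=cloud(d); 
for r in models.landmark_of("bush_mid","wrist"): print(r)
k=(np.hypot(P[...,0]-.527,P[...,1]-.23)<.035)&(P[...,2]>.024)&(P[...,2]<.04)
Q=P[k]; print(len(Q),Q.mean(0),Q.min(0),Q.max(0))
if len(Q): print(cv2.minEnclosingCircle(Q[:,:2].astype(np.float32)))
print(proj(d,[[.527,.23,.03]]))
E
```

```text
[0.52592075 0.23149697 0.2435363 ] [0.52646251 0.29942463 0.31126903] [-16.22120861   0.1763481   -0.24271443]
{'centre': [0.5962, 0.6383], 'score': 0.91}
{'centre': [0.4095, 0.6421], 'score': 0.89}
{'centre': [0.505, 0.4633], 'score': 0.82}
{'centre': [0.4012, 0.2393], 'score': 0.56}
1302 [0.52580505 0.22988438 0.02898663] [0.50627032 0.20963861 0.02405171] [0.54543537 0.24885138 0.03142738]
((0.5258271098136902, 0.228983536362648), 0.020124169066548347)
[[284.40358045 196.79289157]]
```

View pics/w2.png

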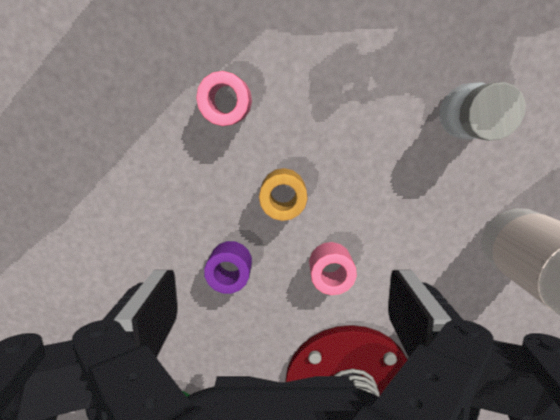

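Emit:
apply_moves(
  targets=[
    [0,0.15,3,0,0,0],
    [0,0.1,3,0,0,0],
    [0,0,3,0,0,0],
    [0,0,3,0,0,0],
    [0,0,2,0,0,0],
    [0,0,1.6,0,0,0],
    [0,0,1.0,0,0,0],
    [0,0,0,0,0,0],
  ],
)

```text
time: 4.15
tcp_pos: [0.5259, 0.2298, 0.0778]
tool_rot: [-180.0, 0.0, 0.0]
ft_force: [-0.7, -0.4, -0.3]
gripper_width: 0.0854
```

```bash
python3 - <<'E'
from h import *
print([arm.state()[k] for k in("time","tcp_pos","ft_force")])
d=imaging.read_camera("wrist"); save(d,"w3.png"); d=imaging.read_camera("scene")
cv2.imwrite("pics/s3.png",cv2.resize(d["color"][170:300,260:440],(800,578),interpolation=cv2.INTER_CUBIC))
E
```

```text
[4.15, array([0.52592737, 0.22978116, 0.07781287]), array([-0.72145207, -0.40209172, -0.2828505 ])]
```

View pics/w3.png

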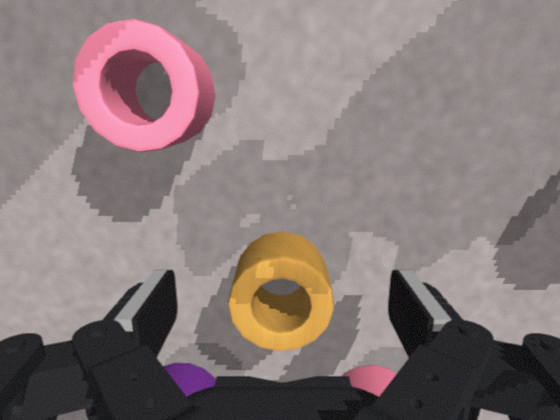

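View pics/s3.png

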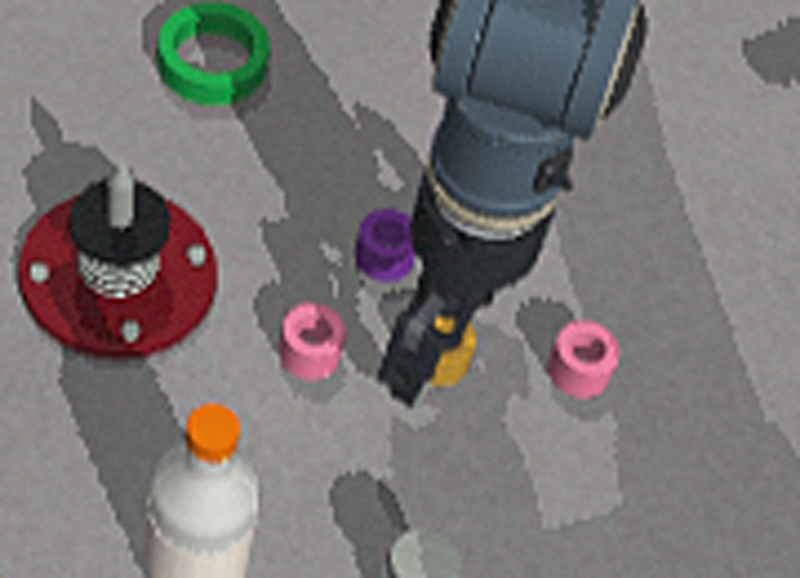

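The brass bush, at (281,300) in the wrist view, is centred between the fingers and its neighbours are clear, so I close on it.

Emit:
apply_moves(
  targets=[
    [0,0,0,0,0,0],
    [0,0,0,0,0,0],
    [0,0,0,0,0,0],
    [0,0,0,0,0,0],
    [0,0,0,0,0,0],
    [0,0,0,0,0,0],
    [0,0,0,0,0,0],
    [0,0,0,0,0,0],
  ],
  gripper=1,
  newtons=50,
)

```text
time: 5.25
tcp_pos: [0.5264, 0.2295, 0.0785]
tool_rot: [-180.0, -0.0, -0.0]
ft_force: [-1.1, -1.1, 5.5]
gripper_width: 0.0382
```

Emit:
apply_moves(
  targets=[
    [0,0,-1,0,0,0],
    [0,0,-3,0,0,0],
    [0,0,-3,0,0,0],
    [0,0,-3,0,0,0],
    [0,0,-3,0,0,0],
    [0,0,-1,0,0,0],
    [0,0,0,0,0,0],
  ],
)

```text
time: 6.12
tcp_pos: [0.5258, 0.2294, 0.2179]
tool_rot: [-180.0, -0.0, -0.0]
ft_force: [-0.2, 0.0, -2.8]
gripper_width: 0.0382
```

```bash
python3 - <<'E'
from h import *
print([arm.state()[k] for k in("time","tcp_pos","ft_force")])
d=imaging.read_camera("wrist"); save(d,"w4.png")
tcp=arm.state()["tcp_pos"]
for c in("wrist","scene","top"):
    d=imaging.read_camera(c)
    if c=="scene": cv2.imwrite("pics/s4.png",cv2.resize(d["color"][150:300,260:460],(800,600),interpolation=cv2.INTER_CUBIC))
    P=cloud(d); h=cv2.cvtColor(d["color"],cv2.COLOR_BGR2HSV)
    m=(h[...,0]>12)&(h[...,0]<30)&(h[...,1]>120)
    k=m&(np.hypot(P[...,0]-tcp[0],P[...,1]-tcp[1])<.05)&(P[...,2]>.05)
    Q=P[k]; print(c,len(Q))
    if len(Q)>5: print(Q.min(0).round(4),Q.max(0).round(4),Q.mean(0).round(4))
E
```

```text
[6.125, array([0.52583635, 0.22937   , 0.21791947]), array([-0.20246012,  0.03911557, -2.76967795])]
wrist 9058
[0.5064 0.2091 0.1394] [0.5448 0.2492 0.1701] [0.5256 0.2315 0.1624]
scene 66
[0.5051 0.233  0.1398] [0.5521 0.2486 0.2138] [0.5295 0.2429 0.1616]
top 9
[0.51   0.2114 0.1573] [0.5239 0.2198 0.1696] [0.5158 0.2156 0.165 ]
```

View pics/w4.png

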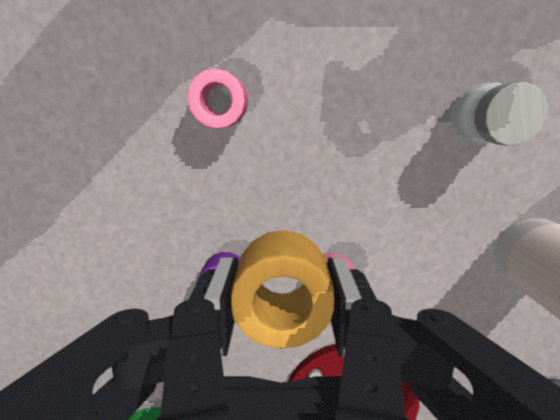

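View pics/s4.png

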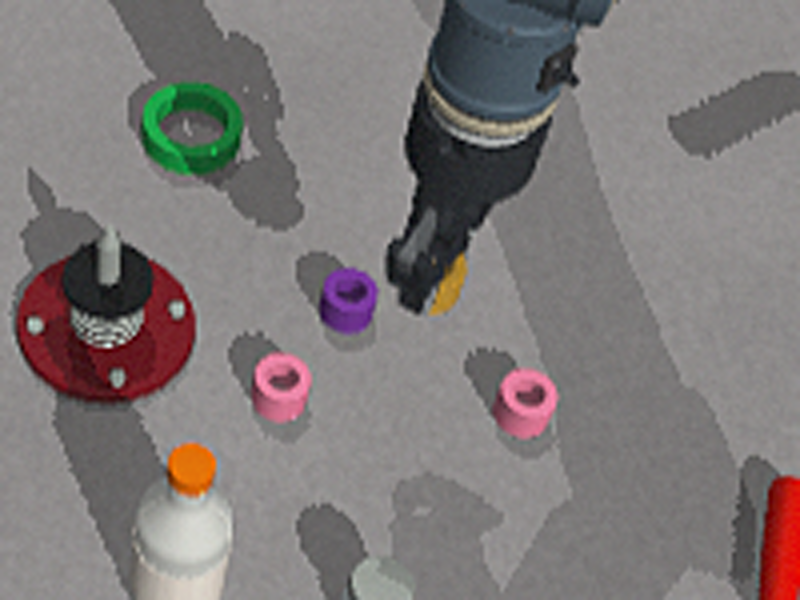

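Emit:
apply_moves(
  targets=[
    [0,0,-2,0,0,0],
    [0,1,-2,0,0,0],
    [1.3,4,0,0,0,0],
    [1.5,4.5,0,0,0,0],
    [1.5,4.5,0,0,0,0],
    [1.5,4,0,0,0,0],
    [0.9,2.1,0,0,0,0],
    [0,0,0,0,0,0],
  ],
)

```text
time: 7.32
tcp_pos: [0.5929, 0.0259, 0.257]
tool_rot: [179.9, 0.1, -0.3]
ft_force: [-0.8, 0.4, -2.4]
gripper_width: 0.0382
```

```bash
python3 - <<'E'
from h import *
print([arm.state()[k] for k in("time","tcp_pos","ft_force")])
tcp=arm.state()["tcp_pos"]
for c in("wrist","scene","top"):
    d=imaging.read_camera(c)
    if c=="wrist": save(d,"w5.png")
    P=cloud(d); h=cv2.cvtColor(d["color"],cv2.COLOR_BGR2HSV)
    print(c,"proj tip",proj(d,[[.5927,.0283,.12]]).round(1),[ (round(r["score"],2),np.round(np.array(r["centre"])*[560,420],1)) for r in models.landmark_of("post_tip",c)[:2]])
    m=(h[...,0]>12)&(h[...,0]<30)&(h[...,1]>120)
    for nm,k in (("bush",m&(np.hypot(P[...,0]-tcp[0],P[...,1]-tcp[1])<.05)&(P[...,2]>.17)),
                 ("post",(np.hypot(P[...,0]-.593,P[...,1]-.028)<.02)&(P[...,2]>.1)&(P[...,2]<.125)),
                 ("seat",(np.hypot(P[...,0]-.593,P[...,1]-.028)<.05)&(P[...,2]>.058)&(P[...,2]<.074))):
        Q=P[k]
        if len(Q)>5: print(c,nm,len(Q),Q.min(0).round(4),Q.max(0).round(4),cv2.minEnclosingCircle(Q[:,:2].astype(np.float32)))
E
```

```text
[7.325, array([0.59294151, 0.02590957, 0.25698003]), array([-0.84790355,  0.40867525, -2.41783748])]
wrist proj tip [[281.8 224. ]] [(0.86, array([280.1, 226.5]))]
wrist bush 9084 [0.574  0.0056 0.1789] [0.6123 0.0458 0.2104] ((0.5930209755897522, 0.02487774007022381), 0.02093249373137951)
wrist post 494 [0.5843 0.0195 0.1   ] [0.5993 0.035  0.121 ] ((0.5918717980384827, 0.026910383254289627), 0.008129263296723366)
wrist seat 4336 [5.602e-01 5.000e-04 5.820e-02] [0.6238 0.0588 0.0736] ((0.5919725298881531, 0.026956291869282722), 0.0320187509059906)
scene proj tip [[287.1 207.5]] [(0.68, array([284.5, 207.7])), (0.29, array([453.2, 305.5]))]
scene bush 130 [0.5706 0.0137 0.1808] [0.6202 0.0497 0.2517] ((0.5953915119171143, 0.03475044295191765), 0.025114908814430237)
scene post 35 [0.5882 0.0199 0.1   ] [0.5991 0.0364 0.1207] ((0.5923235416412354, 0.028173435479402542), 0.008646656759083271)
scene seat 306 [ 0.5603 -0.0046  0.0581] [0.624  0.0589 0.0737] ((0.5931380391120911, 0.028278127312660217), 0.03294423967599869)
top proj tip [[269.  203.7]] []
```

View pics/w5.png

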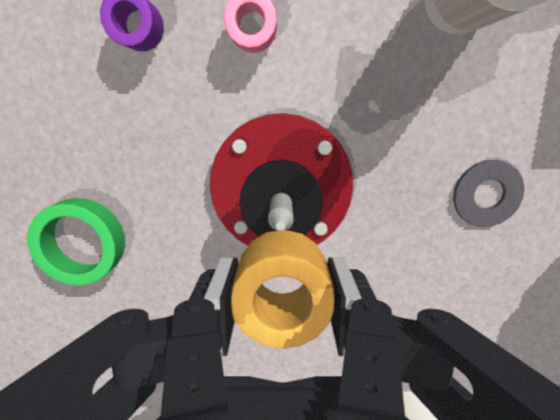

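Emit:
apply_moves(
  targets=[
    [0,0,1,0,0,0],
    [0,0,2,0,0,0],
    [0,0,1.5,0,0,0],
    [0,0,0.7,0,0,0],
    [0,0,0,0,0,0],
    [0,0,0,0,0,0],
  ],
)

```text
time: 8.38
tcp_pos: [0.5934, 0.0283, 0.2064]
tool_rot: [-180.0, -0.1, -0.0]
ft_force: [0.1, -0.3, -2.4]
gripper_width: 0.0381
```

```bash
python3 - <<'E'
from h import *
print([arm.state()[k] for k in("time","tcp_pos","ft_force")])
tcp=arm.state()["tcp_pos"]
for c in("wrist",):
    d=imaging.read_camera(c)
    if c=="wrist": save(d,"w6.png")
    P=cloud(d); h=cv2.cvtColor(d["color"],cv2.COLOR_BGR2HSV)
    print(c,"proj tip",proj(d,[[.5922,.0275,.12]]).round(1),[ (round(r["score"],2),np.round(np.array(r["centre"])*[560,420],1)) for r in models.landmark_of("post_tip",c)[:2]])
    m=(h[...,0]>12)&(h[...,0]<30)&(h[...,1]>120)
    for nm,k in (("bush",m&(np.hypot(P[...,0]-tcp[0],P[...,1]-tcp[1])<.05)&(P[...,2]>.1)),
                 ("bushtop",m&(np.hypot(P[...,0]-tcp[0],P[...,1]-tcp[1])<.05)&(P[...,2]>tcp[2]-.051)),
                 ("post",(np.hypot(P[...,0]-.593,P[...,1]-.028)<.02)&(P[...,2]>.09)&(P[...,2]<.119)&~m),
                 ("seat",(np.hypot(P[...,0]-.593,P[...,1]-.028)<.05)&(P[...,2]>.058)&(P[...,2]<.074))):
        Q=P[k]
        if len(Q)>5: print(c,nm,len(Q),Q.min(0).round(4),Q.max(0).round(4),cv2.minEnclosingCircle(Q[:,:2].astype(np.float32)))
E
```

```text
[8.375, array([0.59335813, 0.02827786, 0.20643369]), array([ 0.11647511, -0.25471427, -2.36109349])]
wrist proj tip [[279.2 263.9]] [(0.93, array([279.7, 264.8]))]
wrist bush 9123 [0.5745 0.0088 0.1285] [0.613  0.0483 0.1598] ((0.5938875079154968, 0.027568824589252472), 0.020991064608097076)
wrist bushtop 5324 [0.5745 0.0088 0.1554] [0.6128 0.0483 0.1598] ((0.5934101343154907, 0.028404874727129936), 0.020034292712807655)
wrist post 15 [0.5881 0.0338 0.0904] [0.5925 0.035  0.0926] ((0.590277373790741, 0.03432827442884445), 0.002354827942326665)
wrist seat 5121 [0.5601 0.008  0.0581] [0.6234 0.0588 0.0738] ((0.5918747782707214, 0.027235930785536766), 0.031885866075754166)
```

View pics/w6.png

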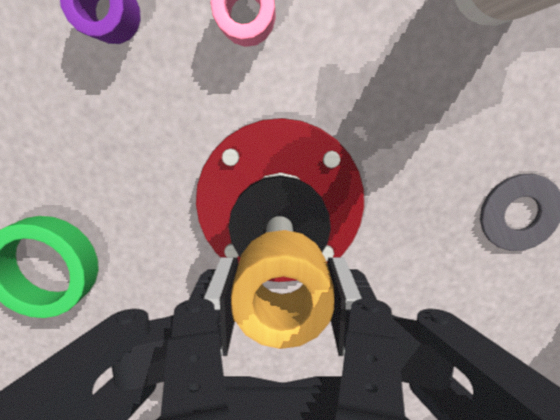

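Emit:
apply_moves(
  targets=[
    [-0.1,0.05,0.3,0,0,0],
    [0,0,0.5,0,0,0],
    [0,0,0.6,0,0,0],
    [0,0,0.6,0,0,0],
    [0,0,0.6,0,0,0],
    [0,0,0,0,0,0],
  ],
)

```text
time: 9.22
tcp_pos: [0.5916, 0.0279, 0.1792]
tool_rot: [180.0, 0.1, -0.0]
ft_force: [-0.8, 0.5, -2.2]
gripper_width: 0.038
```

Emit:
apply_moves(
  targets=[
    [0,0,0.6,0,0,0],
    [0,0,0.6,0,0,0],
    [0,0,0.6,0,0,0],
    [0,0,0.6,0,0,0],
    [0,0,0.4,0,0,0],
    [0,0,0.2,0,0,0],
    [0,0,0,0,0,0],
    [0,0,0,0,0,0],
  ],
)

```text
time: 10.22
tcp_pos: [0.5921, 0.0279, 0.1501]
tool_rot: [-180.0, -0.0, -0.0]
ft_force: [0.6, -0.2, -1.8]
gripper_width: 0.0379
```

Emit:
apply_moves(
  targets=[
    [0,0,0.2,0,0,0],
    [0,0,0.1,0,0,0],
    [0,0,0.1,0,0,0],
    [0,0,0,0,0,0],
    [0,0,0,0,0,0],
  ],
)

```text
time: 10.85
tcp_pos: [0.5919, 0.0278, 0.1459]
tool_rot: [-180.0, 0.0, -0.0]
ft_force: [-1.2, 0.2, -1.0]
gripper_width: 0.0375
```

Emit:
apply_moves(
  targets=[
    [0,0,0.1,0,0,0],
    [0,0,0,0,0,0],
    [0,0,0,0,0,0],
  ],
)

```text
time: 11.22
tcp_pos: [0.5919, 0.0278, 0.1449]
tool_rot: [-180.0, -0.0, -0.0]
ft_force: [1.0, 0.6, -1.6]
gripper_width: 0.0377
```

Emit:
apply_moves(
  targets=[
    [0,0,0.1,0,0,0],
    [0,0,0,0,0,0],
    [0,0,0,0,0,0],
  ],
)

```text
time: 11.6
tcp_pos: [0.592, 0.0278, 0.1443]
tool_rot: [-180.0, -0.0, -0.0]
ft_force: [-1.3, -0.7, 3.0]
gripper_width: 0.0384
```

Emit:
apply_moves(
  targets=[
    [0,0,0,0,0,0],
    [0,0,0,0,0,0],
    [0,0,0,0,0,0],
    [0,0,0,0,0,0],
    [0,0,0,0,0,0],
    [0,0,0,0,0,0],
  ],
  gripper=0,
)

```text
time: 12.35
tcp_pos: [0.5919, 0.0278, 0.1439]
tool_rot: [-180.0, -0.0, -0.0]
ft_force: [0.3, 1.1, 1.0]
gripper_width: 0.0848
```

Emit:
apply_moves(
  targets=[
    [0,0,-1,0,0,0],
    [0,0,-3,0,0,0],
    [0,0,-4,0,0,0],
    [0,0,-4,0,0,0],
    [0,0,-2,0,0,0],
    [0,0,0,0,0,0],
  ],
)

```text
time: 13.1
tcp_pos: [0.5927, 0.0277, 0.2862]
tool_rot: [-179.9, -0.3, -0.0]
ft_force: [0.7, -0.3, -0.4]
gripper_width: 0.0853
```

```bash
python3 - <<'E'
from h import *
print([arm.state()[k] for k in("time","tcp_pos","ft_force")])
d=imaging.read_camera("wrist"); save(d,"w7.png")
P=cloud(d); h=cv2.cvtColor(d["color"],cv2.COLOR_BGR2HSV)
m=(h[...,0]>12)&(h[...,0]<30)&(h[...,1]>120)
Q=P[m&(np.hypot(P[...,0]-.592,P[...,1]-.028)<.05)&(P[...,2]>.06)]
print(len(Q),Q.min(0),Q.max(0))
E
```

```text
[13.1, array([0.59274039, 0.02766022, 0.28619701]), array([ 0.73125987, -0.26898013, -0.43473236])]
1868 [ 0.56586667 -0.00245524  0.06384273] [0.63611693 0.04750047 0.26029595]
```

View pics/w7.png

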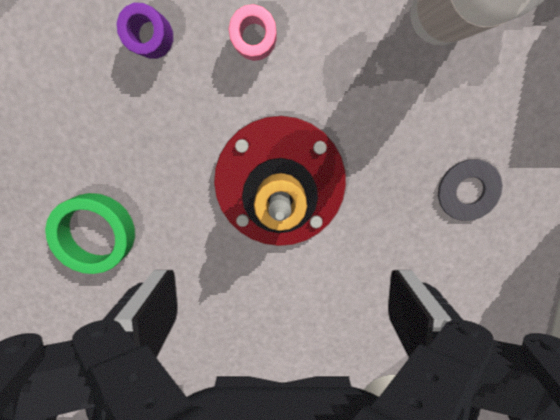

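Emit:
apply_moves(
  targets=[
    [-1,3,0,0,0,0],
    [-1.2,5,0,0,0,0],
    [-1.2,5,0,0,0,0],
    [-1.2,5,0,0,0,0],
    [-1.2,5,0,0,0,0],
    [-1.2,3.5,0,0,0,0],
    [-0.25,1.2,0,0,0,0],
    [0,0,0,0,0,0],
  ],
)

```text
time: 14.15
tcp_pos: [0.5191, -0.2489, 0.283]
tool_rot: [-180.0, 0.1, -0.1]
ft_force: [0.0, 1.2, -1.0]
gripper_width: 0.0856
```

Emit:
apply_moves(
  targets=[
    [0,0,2,0,0,0],
    [0,0,2,0,0,0],
    [0,0,0,0,0,0],
    [0,0,0,0,0,0],
  ],
)

```text
time: 14.65
tcp_pos: [0.5201, -0.2481, 0.2443]
tool_rot: [-180.0, -0.0, 0.1]
ft_force: [0.2, -1.0, 0.0]
gripper_width: 0.0851
```

```bash
python3 - <<'E'
from h import *
print([arm.state()[k] for k in("time","tcp_pos","ft_force")])
d=imaging.read_camera("wrist"); save(d,"w8.png")
P=cloud(d)
Q=P[(np.hypot(P[...,0]-.5195,P[...,1]+.2495)<.04)&(P[...,2]>.043)&(P[...,2]<.06)]
print(len(Q),Q.min(0),Q.max(0),cv2.minEnclosingCircle(Q[:,:2].astype(np.float32)))
E
```

```text
[14.65, array([ 0.52014567, -0.24807766,  0.24427991]), array([ 0.17044426, -0.97564337,  0.04673169])]
1891 [ 0.49716298 -0.2730297   0.04307988] [ 0.54032492 -0.23007012  0.0514565 ] ((0.5190107226371765, -0.2518983483314514), 0.021933898329734802)
```

View pics/w8.png

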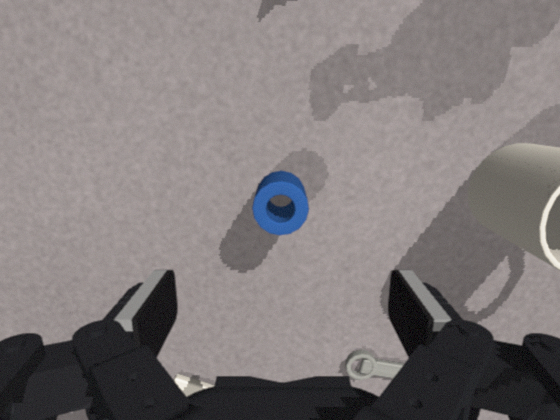

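Emit:
apply_moves(
  targets=[
    [-0.1,0.25,3,0,0,0],
    [0,0,3,0,0,0],
    [0,0,3,0,0,0],
    [0,0,3,0,0,0],
    [0,0,2,0,0,0],
    [0,0,1.4,0,0,0],
    [0,0,1.0,0,0,0],
    [0,0,0,0,0,0],
  ],
)

```text
time: 15.7
tcp_pos: [0.5183, -0.2516, 0.0796]
tool_rot: [-180.0, 0.0, -0.0]
ft_force: [0.1, 0.8, 0.3]
gripper_width: 0.0853
```

```bash
python3 - <<'E'
from h import *
print([arm.state()[k] for k in("time","tcp_pos","ft_force")])
d=imaging.read_camera("wrist"); save(d,"w9.png")
E
```

```text
[15.7, array([ 0.51826936, -0.2516245 ,  0.07963954]), array([0.09627235, 0.84248114, 0.27429906])]
```

View pics/w9.png

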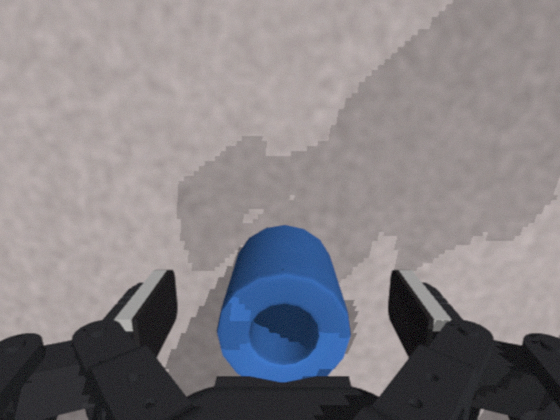

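The collar at (284,332) is centred between the fingers, so I close on it, firmly because it has to carry the press force.

Emit:
apply_moves(
  targets=[
    [0,0,0,0,0,0],
    [0,0,0,0,0,0],
    [0,0,0,0,0,0],
    [0,0,0,0,0,0],
    [0,0,0,0,0,0],
    [0,0,0,0,0,0],
    [0,0,0,0,0,0],
    [0,0,0,0,0,0],
  ],
  gripper=1,
  newtons=80,
)

```text
time: 16.75
tcp_pos: [0.5187, -0.2518, 0.0808]
tool_rot: [180.0, -0.1, -0.0]
ft_force: [-0.7, 1.0, 4.8]
gripper_width: 0.0428
```

Emit:
apply_moves(
  targets=[
    [0,0,-1,0,0,0],
    [0,0,-3,0,0,0],
    [0,0,-4,0,0,0],
    [0,0,-4,0,0,0],
    [0,0,-4,0,0,0],
    [0,0,-1,0,0,0],
    [0,0,0,0,0,0],
    [0,0,0,0,0,0],
  ],
)

```text
time: 17.75
tcp_pos: [0.5175, -0.251, 0.2481]
tool_rot: [-179.9, 0.2, -0.0]
ft_force: [-0.3, -0.7, -1.3]
gripper_width: 0.0427
```

```bash
cat > col.py <<'E'
from h import *
import sys
s=arm.state(); tcp=s["tcp_pos"]
print([s[k] for k in("time","tcp_pos","tool_rot","ft_force")])
d=imaging.read_camera("wrist"); save(d,sys.argv[1])
P=cloud(d); h=cv2.cvtColor(d["color"],cv2.COLOR_BGR2HSV)
m=(h[...,0]>100)&(h[...,0]<125)&(h[...,1]>120)&(np.hypot(P[...,0]-tcp[0],P[...,1]-tcp[1])<.05)
Q=P[m]; top=np.percentile(Q[:,2],98); print("collar z",Q[:,2].min(),top)
Q=Q[Q[:,2]>top-.004]; print("top ring",Q.min(0),Q.max(0),cv2.minEnclosingCircle(Q[:,:2].astype(np.float32)))
m=(h[...,0]>12)&(h[...,0]<30)&(h[...,1]>120)&(np.hypot(P[...,0]-.592,P[...,1]-.028)<.03)&(P[...,2]>.085)&(P[...,2]<.1)
Q=P[m]
if len(Q)>5: print("bush top",len(Q),Q.min(0),Q.max(0),cv2.minEnclosingCircle(Q[:,:2].astype(np.float32)))
E
python3 col.py w10.png
```

```text
[17.75, array([ 0.51748465, -0.25100479,  0.24814251]), array([-1.79928397e+02,  1.79259615e-01, -2.11582792e-02]), array([-0.34401885, -0.6846867 , -1.30432216])]
collar z 0.16916529986615678 0.21763330806253336
top ring [ 0.49558519 -0.27098784  0.21363881] [ 0.56609999 -0.22894927  0.25747115] ((0.531191885471344, -0.2504831552505493), 0.03566773608326912)
```

View pics/w10.png

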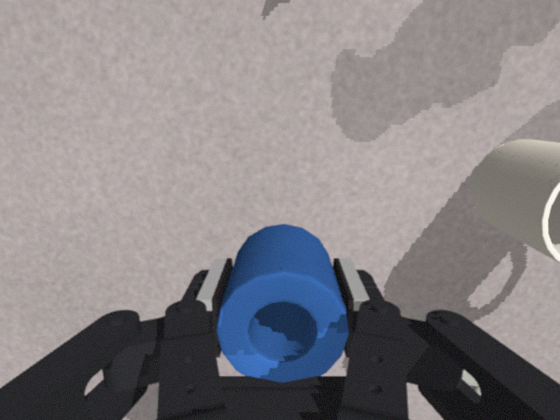

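Emit:
apply_moves(
  targets=[
    [1,-3,0,0,0,0],
    [1.2,-5,0,0,0,0],
    [1.2,-5,0,0,0,0],
    [1.2,-5,0,0,0,0],
    [1.2,-5,0,0,0,0],
    [1.2,-3.5,0,0,0,0],
    [0.35,-1.3,0,0,0,0],
    [0,0,0,0,0,0],
  ],
)

```text
time: 18.8
tcp_pos: [0.5916, 0.0264, 0.2489]
tool_rot: [180.0, 0.1, 0.0]
ft_force: [-0.1, 0.0, -1.9]
gripper_width: 0.0431
```

Emit:
apply_moves(
  targets=[
    [0,0,1,0,0,0],
    [0,0,1,0,0,0],
    [0,0,0.5,0,0,0],
    [0,0,0,0,0,0],
    [0,0,0,0,0,0],
  ],
)

```text
time: 19.42
tcp_pos: [0.5921, 0.0262, 0.2251]
tool_rot: [-180.0, -0.0, -0.0]
ft_force: [0.5, -0.3, -1.6]
gripper_width: 0.0429
```

```bash
python3 col.py w11.png
```

```text
[19.425, array([0.59210283, 0.02616941, 0.22509366]), array([-1.79992222e+02, -2.80785375e-02, -4.36766097e-02]), array([ 0.48641116, -0.27860916, -1.55629822])]
collar z 0.06419076138434257 0.1945516355795504
top ring [0.57023668 0.00672835 0.1905532 ] [0.61413897 0.04813664 0.22698334] ((0.5920045971870422, 0.02646535634994507), 0.022234445437788963)
bush top 1433 [0.57269417 0.02454081 0.08500532] [0.61177921 0.04746887 0.09773367] ((0.5923360586166382, 0.028435414656996727), 0.019755519926548004)
```

View pics/w11.png

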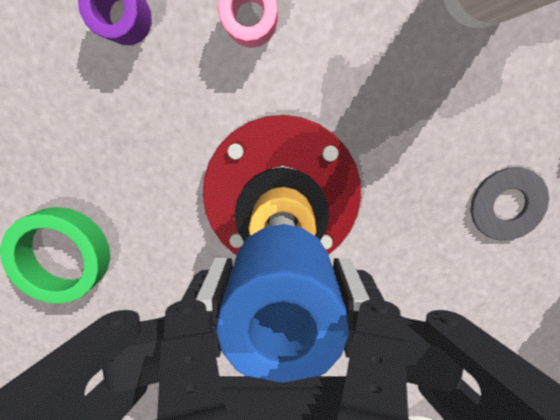

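Emit:
apply_moves(
  targets=[
    [0,-0.08,0.5,0,0,0],
    [0,0,0.7,0,0,0],
    [0,0,0.7,0,0,0],
    [0,0,0.6,0,0,0],
    [0,0,0.6,0,0,0],
    [0,0,0.6,0,0,0],
    [0,0,0,0,0,0],
  ],
)

```text
time: 20.35
tcp_pos: [0.5916, 0.0272, 0.1873]
tool_rot: [180.0, 0.1, -0.0]
ft_force: [0.4, -0.1, -1.3]
gripper_width: 0.0427
```

Emit:
apply_moves(
  targets=[
    [0,0,0.3,0,0,0],
    [0,0,0.3,0,0,0],
    [0,0,0.2,0,0,0],
    [0,0,0,0,0,0],
    [0,0,0,0,0,0],
  ],
)

```text
time: 20.98
tcp_pos: [0.592, 0.0271, 0.1799]
tool_rot: [-180.0, -0.0, -0.0]
ft_force: [0.6, -0.3, -0.1]
gripper_width: 0.0426
```

Emit:
apply_moves(
  targets=[
    [0,0,0.1,0,0,0],
    [0,0,0.1,0,0,0],
    [0,0,0,0,0,0],
    [0,0,0,0,0,0],
  ],
)

```text
time: 21.48
tcp_pos: [0.5919, 0.0272, 0.1779]
tool_rot: [-180.0, 0.0, -0.0]
ft_force: [0.5, -0.5, -1.0]
gripper_width: 0.0431
```

Emit:
apply_moves(
  targets=[
    [0,0,0.1,0,0,0],
    [0,0,0.1,0,0,0],
    [0,0,0,0,0,0],
    [0,0,0,0,0,0],
  ],
)

```text
time: 21.98
tcp_pos: [0.592, 0.0271, 0.1762]
tool_rot: [-180.0, -0.0, -0.0]
ft_force: [-1.4, -1.3, 2.4]
gripper_width: 0.0429
```

Emit:
apply_moves(
  targets=[
    [0,0,0.1,0,0,0],
    [0,0,0.1,0,0,0],
    [0,0,0,0,0,0],
    [0,0,0,0,0,0],
  ],
)

```text
time: 22.48
tcp_pos: [0.5921, 0.0272, 0.174]
tool_rot: [-180.0, -0.0, -0.0]
ft_force: [-0.8, -0.2, 3.6]
gripper_width: 0.0428
```

Emit:
apply_moves(
  targets=[
    [0,0,0.1,0,0,0],
    [0,0,0.1,0,0,0],
    [0,0,0.1,0,0,0],
    [0,0,0.1,0,0,0],
    [0,0,0.1,0,0,0],
    [0,0,0.1,0,0,0],
    [0,0,0,0,0,0],
  ],
)

```text
time: 23.35
tcp_pos: [0.5921, 0.0271, 0.1681]
tool_rot: [-180.0, -0.0, -0.0]
ft_force: [-0.1, 0.2, 7.0]
gripper_width: 0.0429
```

Emit:
apply_moves(
  targets=[
    [0,0,0.1,0,0,0],
    [0,0,0.1,0,0,0],
    [0,0,0.1,0,0,0],
    [0,0,0.1,0,0,0],
    [0,0,0.1,0,0,0],
    [0,0,0,0,0,0],
  ],
)

```text
time: 24.1
tcp_pos: [0.5921, 0.0271, 0.1635]
tool_rot: [-180.0, -0.0, -0.0]
ft_force: [-2.2, 0.3, 9.8]
gripper_width: 0.0429
```

Emit:
apply_moves(
  targets=[
    [0,0,0.1,0,0,0],
    [0,0,0,0,0,0],
    [0,0,0,0,0,0],
  ],
)

```text
time: 24.48
tcp_pos: [0.5921, 0.0271, 0.1626]
tool_rot: [-180.0, -0.0, -0.0]
ft_force: [-1.9, 0.3, 8.9]
gripper_width: 0.0432
```

Emit:
apply_moves(
  targets=[
    [0,0,0.05,0,0,0],
    [0,0,0.05,0,0,0],
    [0,0,0,0,0,0],
    [0,0,0,0,0,0],
  ],
)

```text
time: 24.98
tcp_pos: [0.5921, 0.0271, 0.1617]
tool_rot: [-180.0, -0.0, -0.0]
ft_force: [-2.4, 1.1, 9.8]
gripper_width: 0.0429
```

Emit:
apply_moves(
  targets=[
    [0,0,0.05,0,0,0],
    [0,0,0.05,0,0,0],
    [0,0,0,0,0,0],
    [0,0,0,0,0,0],
  ],
)

```text
time: 25.48
tcp_pos: [0.5921, 0.0271, 0.1608]
tool_rot: [-180.0, -0.0, -0.0]
ft_force: [-2.9, 1.1, 10.0]
gripper_width: 0.0429
```

Emit:
apply_moves(
  targets=[
    [0,0,0.05,0,0,0],
    [0,0,0,0,0,0],
    [0,0,0,0,0,0],
  ],
)

```text
time: 25.85
tcp_pos: [0.5921, 0.0271, 0.1607]
tool_rot: [-180.0, -0.0, -0.0]
ft_force: [-4.0, 0.0, 13.7]
gripper_width: 0.0429
```

Emit:
apply_moves(
  targets=[
    [0,0,0.05,0,0,0],
    [0,0,0,0,0,0],
    [0,0,0,0,0,0],
  ],
)

```text
time: 26.22
tcp_pos: [0.5921, 0.0271, 0.1607]
tool_rot: [-179.9, -0.0, -0.0]
ft_force: [-4.2, 0.6, 16.0]
gripper_width: 0.0432
```

```bash
python3 - <<'E'
from h import *
print([arm.state()[k] for k in("time","tcp_pos","ft_force","moment")])
d=imaging.read_camera("scene"); cv2.imwrite("pics/s12.png",cv2.resize(d["color"][140:300,190:400],(787,600),interpolation=cv2.INTER_CUBIC))
d=imaging.read_camera("wrist"); save(d,"w12.png")
P=cloud(d); h=cv2.cvtColor(d["color"],cv2.COLOR_BGR2HSV)
m=(h[...,0]>100)&(h[...,0]<125)&(h[...,1]>120)&(np.hypot(P[...,0]-.592,P[...,1]-.027)<.024); Q=P[m];print("collar",np.percentile(Q[:,2],[1,98]))
m=(h[...,2]<60)&(np.hypot(P[...,0]-.592,P[...,1]-.028)<.031)&(P[...,2]<.075)&(P[...,2]>.035)
Q=P[m];print("seat",len(Q),np.percentile(Q[:,2],[5,50,95]) if len(Q) else "")
E
```

```text
[26.225, array([0.59214808, 0.0270529 , 0.16069871]), array([-4.17871805,  0.64770322, 16.04144752]), array([0.02443321, 1.21136968, 0.0121918 ])]
collar [0.08518208 0.13026055]
seat 3596 [0.04795677 0.04931468 0.05037025]
```

View pics/s12.png

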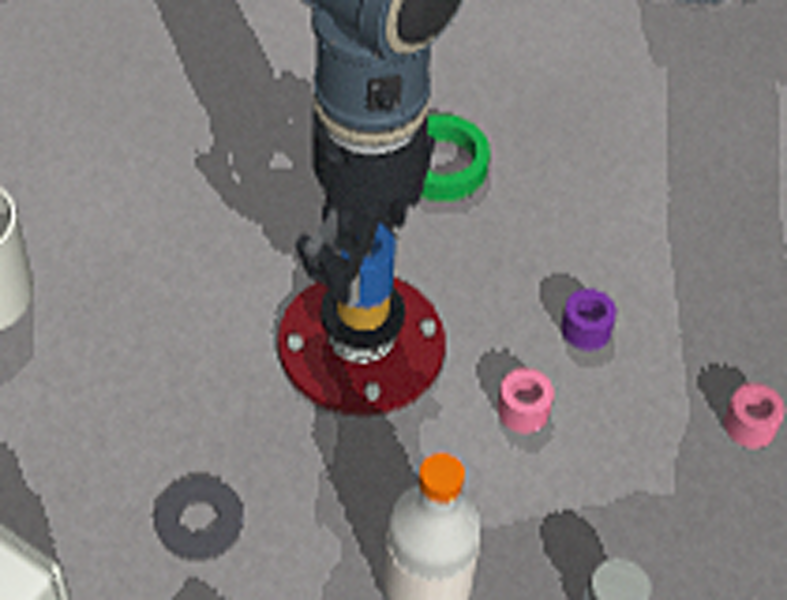

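View pics/w12.png

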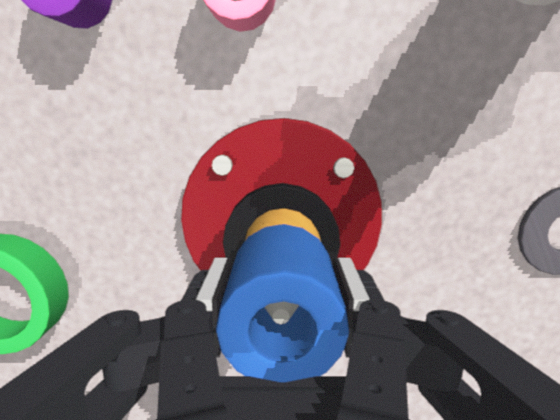

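The wrist view shows the seat at about 49–50 mm and the TCP has stopped moving while the force rises: the hard stop. I add a little hold margin.

Emit:
apply_moves(
  targets=[
    [0,0,0.05,0,0,0],
    [0,0,0.05,0,0,0],
    [0,0,0,0,0,0],
    [0,0,0,0,0,0],
    [0,0,0,0,0,0],
    [0,0,0,0,0,0],
    [0,0,0,0,0,0],
    [0,0,0,0,0,0],
  ],
)

```text
time: 27.32
tcp_pos: [0.5922, 0.027, 0.1607]
tool_rot: [-179.9, -0.0, -0.0]
ft_force: [-6.9, 0.1, 22.2]
gripper_width: 0.0427
```

Emit:
apply_moves(
  targets=[
    [0,0,0,0,0,0],
    [0,0,0,0,0,0],
    [0,0,0,0,0,0],
    [0,0,0,0,0,0],
  ],
)

```text
time: 27.82
tcp_pos: [0.5922, 0.027, 0.1607]
tool_rot: [-179.9, -0.0, -0.0]
ft_force: [-7.3, 0.2, 22.1]
gripper_width: 0.043
```

The force is steady at about 22 N with no slip, so I hand in.

```bash
python3 - <<'E'
from h import *
from bench import job_done
d=imaging.read_camera("wrist");P=cloud(d)
Q=P[(d["color"].max(-1)<60)&(np.hypot(P[...,0]-.592,P[...,1]-.028)<.031)&(P[...,2]<.075)&(P[...,2]>.035)]
print(np.median(Q[:,2]),arm.state()["ft_force"]); print(job_done())
E
```

```text
0.04929014807501586 [-6.94824553  0.28058404 22.37190635]
the job is handed in; nothing more can be done
None
```

I threaded the brass bush down the post onto the spring seat and let go of it, then threaded the blue collar on top. With the collar still gripped at 80 N, I pressed the stack down in steps of 1 mm or less until it met the hard stop, and handed in while holding it there, at about 28 s.

- **At the stop:** the wrist camera measured the seat at about 49.3 mm, against 50 mm nominal and within the 2 mm calibration. The tool stopped moving at z = 0.1607 m while the push rose to a steady 22 N or so.
- **Grip:** the opening held at about 43 mm and I saw no slip.
- **Side force:** about 7 N along −x built up during the final press. It is well below the limits, but the stack may be bearing lightly on one side of the post.
- **Other objects:** the scene picture taken at the stop, which covers only the area around the column, showed nothing there disturbed. The tile, wrench and screwdriver were outside that picture. I did not measure any of the other objects again.

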